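# Seat a rectangular test weight in the datum corner

## Robot

A 6-joint arm with a two-finger parallel gripper is mounted at the origin on the work surface. World frame = base frame: x ahead of the robot, y to its left, z up, the work surface at z = 0. Lengths are in m, angles in rad, forces in N, time in s.
With the tool pointing down it reaches from about 0.25 to 0.775 m from the base axis. Payload 8.9 kg.
Tool frame: the origin (TCP) lies on the front face of the gripper's body, between the roots of the fingers; the fingertips stand 73 mm ahead of it and the grasp point (between the pads) lies 54 mm ahead of it; z points along the fingers, y is the direction in which the jaws open and shut (so a half turn about z gives the same grasp; the last joint's range is limited). The gripper opens to 85 mm and grips with 20 to 120 N. Pads are 22 mm wide; open, the fingers measure 114 mm over their backs; the gripper's body (76 mm by 85 mm) begins 54 mm behind the grasp point. The pads swing forward as they close: fully open they stand 13 mm farther back than shut.
Start: joints at [-1.469, 0.291, -0.153, 1.127, 0, 1.431], TCP at [0.125, -0.51, 0.304] pointing down, gripper open.
Joint ranges: [-2.52, 2.52], [-0.91, 1.74], [-1.3, 1.37], [-1.96, 2.02], [-1.52, 1.47], [-3.14, 3.14]. Speed limits (rad/s): [2.22, 2.22, 2.79, 3.14, 3.14, 3.14].

## Interface

Orientations are given as a rotation vector (axis times angle).
In Python, from workcell import status, viewer, job gives the robot as it stands.
- The arm moves only by the shell command python3 -m crank 'ROWS' [FORCE]. ROWS is JSON, a list of rows, each an object with "slide": the shift along the tool's x, y, z in units of 0.04 m (1.0 is 0.04 m), a list of three; "rot": the turn, a rotation vector about the tool's x, y, z in units of 4 degrees (1.0 is 4 degrees), a list of three; "gripper": the gripper's target within -1 to 1 (shut at 1, half-way at 0, fully open at -1). In form: [{"slide": [dx, dy, dz], "rot": [rx, ry, rz], "gripper": gripper}, ...]. A call has 1 to 8 rows; each row shifts and turns the commanded pose from where the row before left it, along the tool's axes as they then stand; what a row does not reach is not made up. A row lasts 1/8 s, in which the tool goes at most 62.5 mm and 10.7 degrees, less where a joint would pass 70% of its speed; a pose out of reach is approached as far as the arm can. A call with a number of a shift or a turn outside -1 to 1 is refused whole. A call with a gripper value outside its range is refused whole. The fingers move at their own pace and stop on an object; FORCE is the grip in N (left out, the last holds). Time passes only in rows, so rows that do not move let the fingers close. It gives the time, the measured TCP pose, the force and the opening at its end, in the units of the state.
- status.read_state(): the state, without advancing time (a new reading comes with each control period).
- viewer.capture(name): name is "scene" or "top" or "wrist"; returns a dict with "image" (480x640x3 uint8, blue, green, red), "z_map" (480x640 float32, m along the optical axis (not along the pixel's ray), 0 where there is no reading), "vfov" (degrees; the focal length in pixels is half the picture's height over the tangent of half this angle, whatever the lens; pixels are square), "cx", "cy" (the principal point, pixels), "rvec" (rotation vector, rad) and "tvec" (3), from world to camera coordinates, as OpenCV has them; the wrist camera has in their place "T_tool_cam" (4x4, takes a point from camera to tool coordinates, whose origin is the TCP and whose axes are the flange's). Camera axes: x right, y down, z forward; pixel columns grow to the right and rows downward; lengths in m; the calibration is good to about 2 mm. A picture is of the moment at which its call begins: read the wrist's pose just before it.
- job.finish_job(): hands the job in, once; it reports no verdict.
The state is a dict: "t": time; "joints": joint angles; "qvel": joint speeds; "joint_efforts": joint torques, N m; "tcp_pos": TCP position; "ee_rot": TCP orientation; "force": force on the tool from outside, world axes, zero at the start; "torque": the same for the moment, N m; "width": finger opening in m.
Only numpy, scipy, OpenCV 4.12 (cv2) and the standard library are available. Lean on these libraries where they do the work, as an engineer would, in place of code of your own. Each camera call takes 0.05 s, during which the arm holds its last target. There are 200 camera calls.

## Task

First press the black-padded tail of the nest's sprung kicker lever down until it clicks and stays down by itself, which draws its nose back out of the fence, and let go of it. Then pick up the rectangular steel weight by its lug, set it flat on the nest's bed with its long side along the fence that has the notch, and push it into the corner so that it sits square and touches both fences at once. Finish while still holding the weight pressed firmly against both fences, with the lever still down, and leave the two round weights and the brown jar alone.

Things in the scene. Friction and masses are not known exactly. Their poses are not given: they have to be found in the camera images.
- nest: Fixed aluminium bed plate, 150 mm (its x) by 130 mm (its y), 12 mm thick, with two steel fences and a lever. Origin at the centre of its underside on the bench; z up. The end fence stands at its +x side, the side fence at its +y side; the corner between them is open towards -x and -y. It never moves.
- corner (a point): Inner corner of the nest: where the inner faces of the two fences meet the bed's top face. 55 mm in x, 45 mm in y, 12 mm up from the nest's origin; axes parallel to the nest's.
- end_fence: Steel bar 15 mm thick, 20 mm high above the bed, 105 mm long, at the nest's +x side. Origin at the corner point; its inner face is the plane x = 0 there and it runs from the corner to y = -105 mm. It stops the weight in +x.
- side_fence: Steel bar 15 mm thick, 20 mm high above the bed, at the nest's +y side. Origin at the corner point; its inner face is the plane y = 0 there and it runs from x = +15 to x = -120 mm, with a notch from x = -27 to x = -43 mm through which the lever's 8 mm thick nose comes out. It stops the weight in +y.
- kicker (a joint): Sprung bell-crank lever behind the side fence. 0 at rest: tail slopes up and outward (nest +y) at 0.60 rad, nose 8 mm proud of the side fence's face, in the weight's way. Grows as the tail goes down (slope = 0.60 - value); hard stop 0.56. Takes 2 N at the pad to start, about 10 N to pass a ball detent (0.25 to 0.45); then it stays by itself at about 0.46, else springs back.
- hinge (a point): Hinge axis of the lever, level and along the nest's x; 20 mm in x, 78 mm in y, 10 mm up from the nest's origin. With the lever latched its nose lies 3 to 4 mm behind the side fence's inner face and up to 36 mm above the bed. A 36 mm high detent post stands beside the tail, 12 mm on its -x side, 53 mm out from the hinge.
- tail_pad (a point): Centre of the top face of the black plastic pad at the lever's tail, 86 mm from the hinge axis along the tail and 4 mm above the tail's middle line. The pad is 30 mm wide (nest x), 34 mm long along the tail, 8 mm thick. At rest its centre is about 62 mm above the bench, latched about 26 mm, at the hard stop 17 mm.
- weight: Loose rectangular steel weight, 0.45 to 0.8 kg. Base 70 mm (its x) by 48 (its y) by 30 high; on its middle a grip lug 16 mm thick (its x), 34 wide (its y), from 30 to 62 mm above the underside. Brass plug on the base's top. Origin at the centre of the underside. Either end may face the end fence. Seated, its centre is 35 mm from the end fence and 24 mm from the side fence.
- round_weight: Bystander: loose cylindrical steel weight with a knob, 54 mm across, 72 mm high, 0.9 kg. Origin at the centre of its underside.
- small_weight: Bystander: loose cylindrical steel weight with a knob, 36 mm across, 48 mm high. Origin at the centre of its underside.
- bottle: Bystander: loose brown glass jar with a black cap, 48 mm across, 85 mm high. Origin at the centre of its underside.
Not all that is in view belongs to the job. Leave any purple look-alike of the weight alone.

How it is judged:
On the way:
1. the lever is latched down by its detent and let go, the weight not yet in the nest's corner (value of joint kicker above 0.4 rad and contact force between the fingers and nest below 0.2 N and horizontal distance between weight and corner above 0.08 m), for 0.2 s.
At the end, for the whole second after the job is handed in: Held by the fingers, the weight presses on both fences (over 1 N each), centre within 3 mm of its seated place, square and level within 0.06 rad, within 4 mm of the bed, at rest; the lever is still latched (above 0.40 rad) (value of joint kicker above 0.4 rad and contact force between weight and end_fence above 1 N and contact force between weight and side_fence above 1 N and contact force between the fingers and weight above 1 N and x of weight in the frame of corner between -0.038 and -0.032 m and y of weight in the frame of corner between -0.027 and -0.021 m and z of weight in the frame of corner below 0.004 m and angle between the x axis of weight and the x axis of nest, either way round below 0.06 rad and angle between weight's own z axis and vertical below 0.06 rad and linear speed of weight below 0.02 m/s); the arm keeps its last pose, push and grip.
It fails at once if a round weight or the jar was disturbed (moved over 20 mm or tipped) (distance of any of round_weight, small_weight, bottle from where it was at the start of the episode above 0.02 m or angle between any of round_weight, small_weight, bottle's own z axis and vertical above 0.4 rad).
It also fails if it takes over 70 s, if anything falls off the work surface, if the arm or the gripper's body presses on something with over 40 N, if the wrist force passes 120 N, or if a joint passes its speed limit or range.

## Working session

There is one attempt and no reset: what is moved stays moved. The work goes in short steps, Python scripts to look and compute and a shell command to move; the robot and the scene stay as the last step left them, time stands still between calls to the robot, and variables do not carry over. Pictures are saved under pics/ and viewed, about 8 in all and at most 12, crops included, and the job is handed in when it is done.

```bash
mkdir -p pics; ls
python3 - <<'E'
from workcell import status, viewer
import cv2,numpy as np
print(status.read_state())
for n in("scene","top"):
    c=viewer.capture(n); cv2.imwrite(f"pics/{n}0.png",c["image"]); np.savez(f"{n}0.npz",**c)
    print(n,{k:v for k,v in c.items() if k not in("image","z_map")},(c["z_map"]>0).mean())
E
```

```text
pics
{'t': 0.0, 'joints': array([-1.46928889e+00,  2.91286503e-01, -1.54142547e-01,  1.12665445e+00,
        1.97016829e-05,  1.43149699e+00]), 'qvel': array([ 0.00116426, -0.00044547, -0.0006828 ,  0.00045999,  0.00035594,
       -0.00093829]), 'joint_efforts': array([ 1.09044774e-04, -5.37142110e+01,  3.31369829e+01,  1.60188123e-02,
       -2.32558987e-04,  5.05787625e-06]), 'tcp_pos': array([ 0.12517987, -0.50951272,  0.30332294]), 'ee_rot': array([-3.11757110e+00, -3.77190567e-01, -6.91167410e-05]), 'force': array([ 0.21373392,  0.04594379, -0.16267074]), 'torque': array([ 0.01997243,  0.04026958, -0.03525318]), 'width': 0.08544799010227688}
scene {'vfov': 51.598473696734196, 'cx': 313.3308889488079, 'cy': 241.05201945517373, 'rvec': array([ 1.6984125 ,  1.81991178, -0.78995769]), 'tvec': array([ 0.11896462, -0.34537051,  1.45311681])} 0.9960416666666667
top {'vfov': 49.55618873351592, 'cx': 317.48402836021387, 'cy': 241.76845735520362, 'rvec': array([ 2.14721237, -2.12708809,  0.21145825]), 'tvec': array([-0.05776171,  0.62019969,  0.84951217])} 0.9960514322916667
```

View pics/scene0.png

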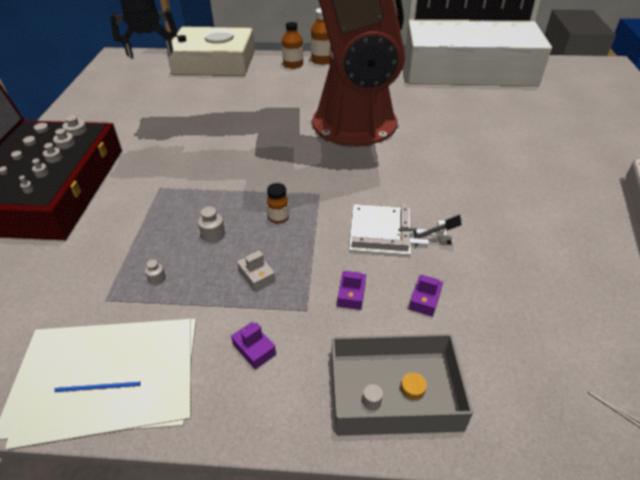

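View pics/top0.png

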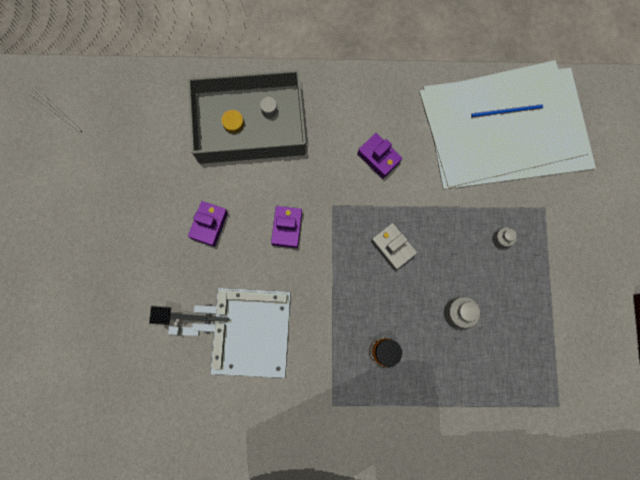

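Top view: nest at about (252,333), with the side fence on the left (world +y) and the end fence at the top (world +x). The black pad is at (160,315) and the grey steel weight at (394,246). Purple look-alikes are at (208,223), (287,227) and (380,155), the jar at (387,352), and the round weights at (464,312) and (506,237).

```bash
cat > h.py <<'E'
import numpy as np,cv2
from scipy.spatial.transform import Rotation as R
def cloud(c):
    h,w=c["z_map"].shape; f=h/2/np.tan(np.radians(float(c["vfov"]))/2)
    v,u=np.mgrid[:h,:w]; z=c["z_map"].astype(float)
    P=np.stack([(u-c["cx"])/f*z,(v-c["cy"])/f*z,z],-1)
    return P
def world(c): return (cloud(c)-c["tvec"])@R.from_rotvec(c["rvec"]).as_matrix()
def rect(P):
    r=cv2.minAreaRect((P[:,:2]*1000).astype(np.float32)); return np.round(r[0],1),np.round(r[1],1),round(r[2],1),len(P)
E
python3 - <<'E'
from h import *
c=dict(np.load("top0.npz")); W=world(c)
def box(u0,v0,u1,v1,z0,z1):
    m=np.zeros(W.shape[:2],bool); m[v0:v1,u0:u1]=1; m&=(W[...,2]>z0)&(W[...,2]<z1); return W[m]
print("bench z",np.median(W[420:440,20:100,2]),np.median(W[390:400,440:500,2]))
for n,b in dict(bed=(222,300,295,380,.008,.016),nest=(205,285,295,380,.008,.036),fence=(205,285,295,380,.028,.036),pad=(148,305,173,327,.04,.08),
  wbase=(365,215,425,275,.02,.075),wlug=(365,215,425,275,.05,.075),bottle=(365,330,410,375,.06,.1),round=(440,290,490,340,.03,.1),small=(490,220,525,255,.02,.08)).items():
    P=box(*b); print(n,rect(P),"z",np.round(np.median(P[:,2]),4), "mean",np.round(P.mean(0),4))
# plug pixel & fence lines
P=box(365,215,425,275,.02,.075)
I=cv2.cvtColor(c["image"],cv2.COLOR_BGR2HSV)
m=(I[...,1]>120)&(I[...,0]>10)&(I[...,0]<35); m[:215]=0;m[275:]=0;m[:,:365]=0;m[:,425:]=0
print("plug",W[m].mean(0))
# bed edge at fences: bed inner boundary per row/col
B=(W[...,2]>.008)&(W[...,2]<.018)
F=(W[...,2]>.027)&(W[...,2]<.037)
pts=[W[v,np.where(F[v,205:240])[0].max()+205] for v in (list(range(308,313))+list(range(325,368)))]
pts=np.array(pts);s=np.polyfit(pts[:,0],pts[:,1],1);print("side inner y=",s,np.abs(np.polyval(s,pts[:,0])-pts[:,1]).max())
pts=np.array([W[np.where(F[285:310,u])[0].max()+285,u] for u in range(232,288)]);e=np.polyfit(pts[:,1],pts[:,0],1);print("end inner x=",e,np.abs(np.polyval(e,pts[:,1])-pts[:,0]).max())
E
```

```text
bench z 0.0006921289527302673 0.0043745107026783355
bed (array([457.5,  58.2]), array([117.2, 134.3]), 87.6, 4541) z 0.0129 mean [0.4549 0.0551 0.0128]
nest (array([466.1,  73.7]), array([148.9, 150.1]), 87.5, 6517) z 0.0135 mean [0.4653 0.0662 0.0168]
fence (array([495.9,  92.5]), array([ 98.4, 178.5]), 46.1, 1206) z 0.0329 mean [0.4942 0.0901 0.0328]
pad (array([492.3, 210.8]), array([34.2, 29.9]), 88.1, 386) z 0.063 mean [0.4921 0.2108 0.0628]
wbase (array([ 620.2, -189.5]), array([70.1, 49.2]), 38.1, 1090) z 0.0346 mean [ 0.6184 -0.1878  0.0395]
wlug (array([ 620.4, -189.7]), array([16. , 34.4]), 38.8, 196) z 0.0658 mean [ 0.6193 -0.1885  0.0652]
bottle (array([ 434.8, -167. ]), array([44.1, 42.7]), 2.0, 640) z 0.0888 mean [ 0.435  -0.1657  0.0863]
round (array([ 502.9, -305.9]), array([51.9, 53.3]), 85.7, 827) z 0.0526 mean [ 0.5016 -0.3011  0.0588]
small (array([ 638. , -391.5]), array([35.3, 32.4]), 26.7, 347) z 0.0369 mean [ 0.6366 -0.3883  0.04  ]
plug [ 0.63869151 -0.17457762  0.03459127]
side inner y= [-0.04470067  0.13045978] 0.0008151037773111575Traceback (most recent call last):
  File "<stdin>", line 19, in <module>
    return umr_maximum(a, axis, None, out, keepdims, initial, where)
ValueError: zero-size array to reduction operation maximum which has no identity
```

Run:
```python
import cv2
a=cv2.imread("pics/top0.png")[280:385,140:300]; b=cv2.imread("pics/top0.png")[205:290,350:450]
a=cv2.resize(a,None,fx=5,fy=5,interpolation=2)
cv2.imwrite("pics/nestcrop.png",a)
```

```text
(no output)
```

View pics/nestcrop.png

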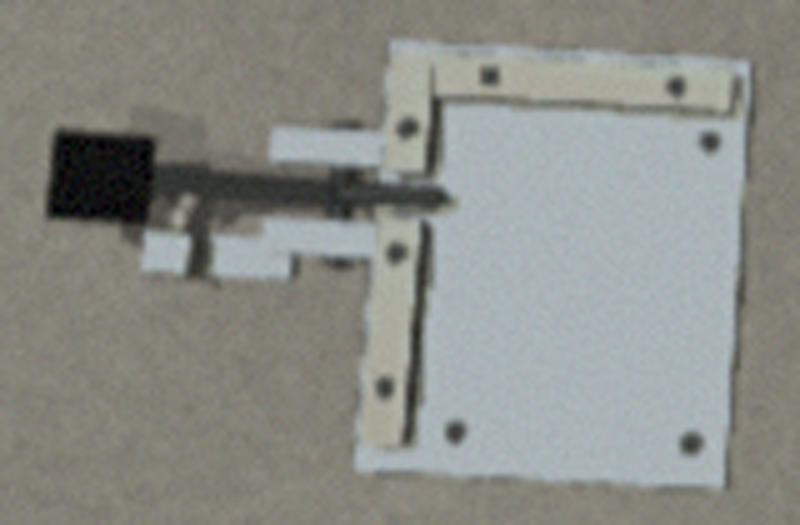

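```bash
cat >> h.py <<'E'
YAW=-0.0447; NO=np.array([.4658,.0651,0]); NR=R.from_euler("z",YAW)
def n2w(p): return NO+NR.apply(p)
def delta(tip,jaw,ext=.073):
    """rows-units needed: first rot (tool frame, x4deg) then slide (in tool axes after rot, x40mm)"""
    from workcell import status
    s=status.read_state(); A=R.from_rotvec(s["ee_rot"])
    best=None
    for k in(0,np.pi):
        y=np.array([np.cos(jaw+k),np.sin(jaw+k),0]); z=np.array([0,0,-1.]); T=R.from_matrix(np.stack([np.cross(y,z),y,z],1))
        r=(A.inv()*T).as_rotvec()
        if best is None or np.linalg.norm(r)<np.linalg.norm(best[0]): best=(r,T)
    r,T=best; d=np.asarray(tip)-[0,0,-ext]-s["tcp_pos"]
    print("t",round(s["t"],2),"j",np.round(s["joints"],2),"tcp",np.round(s["tcp_pos"],4),"F",np.round(s["force"],1),"w",round(s["width"],4))
    print(" rot",np.round(np.degrees(r)/4,2)," slide after rot",np.round(T.inv().apply(d)/.04,2)," now-axes",np.round(A.inv().apply(d)/.04,2)); print(" toolx,y in world",np.round(T.as_matrix()[:,:2].T,2).tolist())
E
python3 - <<'E'
from h import *
c=dict(np.load("top0.npz")); W=world(c)
F=(W[...,2]>.027)&(W[...,2]<.037)
# end-fence inner edge
p=[]
for u in range(235,284):
    i=np.where(F[285:310,u])[0]
    if len(i): p.append(W[i.max()+285,u])
p=np.array(p); e=np.polyfit(p[:,1],p[:,0],1); print("end x=",e,len(p),np.abs(np.polyval(e,p[:,1])-p[:,0]).max(),"corner",n2w([.055,.045,.012]),np.polyval(e,.1076))
# whole bed footprint: right and bottom edges
B=(W[...,2]>.008)
q=np.array([W[v,np.where(B[v,250:310])[0].max()+250] for v in range(300,370)]); print("bed -y edge centre",np.median(q,0),"expect at nest y -65:",n2w([0,-.065,.012]))
q=np.array([W[np.where(B[340:385,u])[0].max()+340,u] for u in range(225,280)]); print("bed -x edge",np.median(q,0),n2w([-.075,0,.012]))
delta(n2w([.02,.157,.15]),YAW)
delta(n2w([.02,.157,.15]),YAW+np.pi/2)
E
```

```text
end x= [0.04430537 0.51852357] 49 0.0009703859985321639 corner [0.52275589 0.10759737 0.012     ] 0.5232908306242762
bed -y edge centre [ 4.60532076e-01 -6.85397111e-05  1.29492106e-02] expect at nest y -65: [4.62895467e-01 1.64927113e-04 1.20000000e-02]
bed -x edge [0.3915461  0.0577478  0.01274983] [0.39087492 0.06845138 0.012     ]
t 0.1 j [-1.47  0.29 -0.15  1.13 -0.    1.43] tcp [ 0.1252 -0.5096  0.3034] F [-0.2  0.1 -0.7] w 0.0857
 rot [-1.000e-02 -1.000e-02 -1.841e+01]  slide after rot [18.66  8.37  2.01]  now-axes [ 13.28 -15.54   2.03]
 toolx,y in world [[0.04, 1.0, 0.0], [1.0, -0.04, 0.0]]
t 0.1 j [-1.47  0.29 -0.15  1.13 -0.    1.43] tcp [ 0.1252 -0.5096  0.3034] F [-0.2  0.1 -0.7] w 0.0857
 rot [-0.02  0.    4.09]  slide after rot [  8.37 -18.66   2.01]  now-axes [ 13.28 -15.54   2.03]
 toolx,y in world [[1.0, -0.04, 0.0], [-0.04, -1.0, 0.0]]
```

```bash
python3 -m crank '[{"slide":[0,0,0],"rot":[0,0,-0.97],"gripper":1},{"slide":[0,0,0],"rot":[0,0,-0.97],"gripper":1},{"slide":[0,0,0],"rot":[0,0,-0.97],"gripper":1},{"slide":[0,0,0],"rot":[0,0,-0.97],"gripper":1},{"slide":[0,0,0],"rot":[0,0,-0.97],"gripper":1},{"slide":[0,0,0],"rot":[0,0,-0.97],"gripper":1},{"slide":[0,0,0],"rot":[0,0,-0.97],"gripper":1},{"slide":[0,0,0],"rot":[0,0,-0.97],"gripper":1}]' 40
python3 -m crank '[{"slide":[0,0,0],"rot":[0,0,-0.97],"gripper":1},{"slide":[0,0,0],"rot":[0,0,-0.97],"gripper":1},{"slide":[0,0,0],"rot":[0,0,-0.97],"gripper":1},{"slide":[0,0,0],"rot":[0,0,-0.97],"gripper":1},{"slide":[0,0,0],"rot":[0,0,-0.97],"gripper":1},{"slide":[0,0,0],"rot":[0,0,-0.97],"gripper":1},{"slide":[0,0,0],"rot":[0,0,-0.97],"gripper":1},{"slide":[0,0,0],"rot":[0,0,-0.97],"gripper":1}]'
python3 -m crank '[{"slide":[0.8,0.4,0],"rot":[0,0,-0.97],"gripper":1},{"slide":[0.8,0.4,0],"rot":[0,0,-0.97],"gripper":1},{"slide":[0.8,0.4,0],"rot":[0,0,-0.97],"gripper":1},{"slide":[0.8,0.4,0],"rot":[0,0,0],"gripper":1},{"slide":[0.8,0.4,0],"rot":[0,0,0],"gripper":1},{"slide":[0.8,0.4,0],"rot":[0,0,0],"gripper":1},{"slide":[0.8,0.4,0],"rot":[0,0,0],"gripper":1},{"slide":[0.8,0.4,0],"rot":[0,0,0],"gripper":1}]'
python3 -c "
from h import *
delta(n2w([.02,.157,.1]),YAW)"
```

```text
t: 1.1
tcp_pos: [0.1252, -0.5096, 0.3036]
ee_rot: [-2.902, -1.201, -0.0]
force: [-0.9, -0.0, -0.5]
width: -0.0001
t: 2.1
tcp_pos: [0.1252, -0.5096, 0.3036]
ee_rot: [-2.475, -1.934, -0.001]
force: [0.7, -1.2, -0.0]
width: 0.0003
t: 3.1
tcp_pos: [0.2766, -0.2665, 0.3038]
ee_rot: [-2.269, -2.172, -0.0]
force: [0.8, -0.5, -0.5]
width: -0.0001
t 3.1 j [-0.96  0.02 -0.48  1.07  0.    0.66] tcp [ 0.2766 -0.2665  0.3038] F [ 0.8 -0.5 -0.5] w -0.0001
 rot [-0.   -0.    0.02]  slide after rot [12.42  4.86  3.27]  now-axes [12.41  4.87  3.27]
 toolx,y in world [[0.04, 1.0, 0.0], [1.0, -0.04, 0.0]]
```

```bash
python3 -m crank '[{"slide":[0.8,0.32,0],"rot":[0,0,0],"gripper":1},{"slide":[0.8,0.32,0],"rot":[0,0,0],"gripper":1},{"slide":[0.8,0.32,0],"rot":[0,0,0],"gripper":1},{"slide":[0.8,0.32,0],"rot":[0,0,0],"gripper":1},{"slide":[0.8,0.32,0],"rot":[0,0,0],"gripper":1},{"slide":[0.8,0.32,0],"rot":[0,0,0],"gripper":1},{"slide":[0.8,0.32,0],"rot":[0,0,0],"gripper":1},{"slide":[0.8,0.32,0],"rot":[0,0,0],"gripper":1}]'
python3 -m crank '[{"slide":[0.75,0.29,0.1],"rot":[0,0,0],"gripper":1},{"slide":[0.75,0.29,0.2],"rot":[0,0,0],"gripper":1},{"slide":[0.75,0.29,0.3],"rot":[0,0,0],"gripper":1},{"slide":[0.75,0.29,0.4],"rot":[0,0,0],"gripper":1},{"slide":[0.75,0.29,0.5],"rot":[0,0,0],"gripper":1},{"slide":[0.75,0.29,0.5],"rot":[0,0,0],"gripper":1},{"slide":[0.75,0.29,0.5],"rot":[0,0,0],"gripper":1},{"slide":[0.75,0.29,0.5],"rot":[0,0,0],"gripper":1}]'
python3 - <<'E'
from h import *
delta(n2w([.02,.157,.067]),YAW)
from workcell import viewer
c=viewer.capture("top");cv2.imwrite("pics/t1.png",cv2.resize(c["image"][240:400,120:320],None,fx=3,fy=3))
E
```

```text
t: 4.1
tcp_pos: [0.3899, -0.0152, 0.3038]
ee_rot: [-2.269, -2.173, 0.0]
force: [0.5, -0.2, 0.2]
width: 0.0003
t: 5.1
tcp_pos: [0.4929, 0.2204, 0.1829]
ee_rot: [-2.269, -2.173, 0.001]
force: [0.7, 0.3, -0.3]
width: -0.0002
t 5.1 j [ 0.29  0.42 -0.31  0.85 -0.    1.9 ] tcp [0.4929 0.2204 0.1829] F [ 0.7  0.3 -0.3] w -0.0002
 rot [-0.01  0.    0.02]  slide after rot [ 0.02 -0.    1.07]  now-axes [ 0.02 -0.    1.07]
 toolx,y in world [[0.04, 1.0, 0.0], [1.0, -0.04, 0.0]]
```

```bash
python3 -m crank '[{"slide":[0,0,0.4],"rot":[0,0,0],"gripper":1},{"slide":[0,0,0.4],"rot":[0,0,0],"gripper":1},{"slide":[0,0,0.2],"rot":[0,0,0],"gripper":1},{"slide":[0,0,0.2],"rot":[0,0,0],"gripper":1},{"slide":[0,0,0.2],"rot":[0,0,0],"gripper":1}]'
python3 -m crank '[{"slide":[0,0,0.15],"rot":[0,0,0],"gripper":1},{"slide":[0,0,0.15],"rot":[0,0,0],"gripper":1}]'
python3 -m crank '[{"slide":[0,0,0.15],"rot":[0,0,0],"gripper":1},{"slide":[0,0,0.1],"rot":[0,0,0],"gripper":1}]'
python3 -m crank '[{"slide":[0,0,0.1],"rot":[0,0,0],"gripper":1},{"slide":[0,0,0],"rot":[0,0,0],"gripper":1}]'
```

```text
t: 5.78
tcp_pos: [0.4932, 0.2194, 0.1279]
ee_rot: [2.269, 2.172, 0.001]
force: [-0.5, 0.3, 2.4]
width: -0.0
t: 6.02
tcp_pos: [0.4933, 0.2198, 0.1161]
ee_rot: [-2.269, -2.173, -0.003]
force: [-1.9, 5.1, 16.5]
width: 0.0
t: 6.28
tcp_pos: [0.4932, 0.2196, 0.1059]
ee_rot: [2.269, 2.173, 0.002]
force: [1.0, 1.2, 2.5]
width: 0.0002
t: 6.52
tcp_pos: [0.4922, 0.2191, 0.1013]
ee_rot: [-2.269, -2.172, 0.003]
force: [-0.2, 0.2, -0.6]
width: 0.0
```

```bash
python3 -m crank '[{"slide":[0,0,-0.5],"rot":[0,0,0],"gripper":1},{"slide":[0,0,-1],"rot":[0,0,0],"gripper":1},{"slide":[0,-0.5,-1],"rot":[0,0,0],"gripper":1},{"slide":[-0.7,-0.5,-1],"rot":[0,0,0],"gripper":-1},{"slide":[-1,0,-0.5],"rot":[0,0,0],"gripper":-1},{"slide":[-1,0,0],"rot":[0,0,0],"gripper":-1},{"slide":[-1,0,0],"rot":[0,0,0],"gripper":-1},{"slide":[-1,0,0],"rot":[0,0,0],"gripper":-1}]'
python3 - <<'E'
from h import *
from workcell import viewer
c=viewer.capture("top");cv2.imwrite("pics/t2.png",c["image"]);W=world(c)
s=W[290:340,130:215]; m=(c["image"][290:340,130:215].max(-1)<45)
print("dark",rect(s[m]),np.median(s[m],0), "expect latched",n2w([.02,.1626,.026]))
w=.62+0*W[...,0]
delta([.6203,-.1896,.20],np.radians(38.5))
E
```

```text
t: 7.52
tcp_pos: [0.4442, 0.032, 0.2619]
ee_rot: [-2.269, -2.173, 0.001]
force: [-0.5, -0.9, 0.6]
width: 0.0852
dark (array([482. ,  59.9]), array([0.6, 4. ]), 85.4, 18) [0.48275949 0.05982542 0.66405705] expect latched [0.49304582 0.22664388 0.026     ]
t 7.58 j [-0.1   0.17 -0.43  0.97 -0.    1.52] tcp [0.4441 0.0287 0.2618] F [ 1.8 -2.4  0.2] w 0.0854
 rot [ -0.02   0.03 -10.27]  slide after rot [-7.01  0.05 -0.28]  now-axes [-5.25  4.65 -0.27]
 toolx,y in world [[-0.62, 0.78, 0.0], [0.78, 0.62, 0.0]]
```

View pics/t2.png

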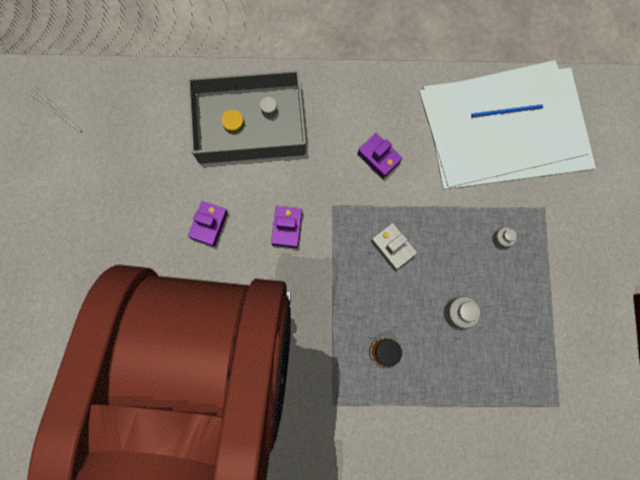

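```bash
python3 -m crank '[{"slide":[0,0,0],"rot":[0,0,-1],"gripper":-1},{"slide":[0,0,0],"rot":[0,0,-1],"gripper":-1},{"slide":[0,0,0],"rot":[0,0,-1],"gripper":-1},{"slide":[0,0,0],"rot":[0,0,-1],"gripper":-1},{"slide":[0,0,0],"rot":[0,0,-1],"gripper":-1},{"slide":[0,0,0],"rot":[0,0,-1],"gripper":-1},{"slide":[0,0,0],"rot":[0,0,-1],"gripper":-1},{"slide":[0,0,0],"rot":[0,0,-1],"gripper":-1}]'
python3 -m crank '[{"slide":[-0.9,0,0],"rot":[0,0,-1],"gripper":-1},{"slide":[-0.9,0,0],"rot":[0,0,-1],"gripper":-1},{"slide":[-0.9,0,0],"rot":[0,0,-0.2],"gripper":-1},{"slide":[-0.9,0,0],"rot":[0,0,0],"gripper":-1},{"slide":[-0.9,0,0],"rot":[0,0,0],"gripper":-1},{"slide":[-0.9,0,0],"rot":[0,0,0],"gripper":-1},{"slide":[-0.7,0,0],"rot":[0,0,0],"gripper":-1},{"slide":[0,0,0],"rot":[0,0,0],"gripper":-1}]'
python3 - <<'E'
from h import *
from workcell import viewer,status
c=viewer.capture("top");W=world(c)
s=W[290:340,130:215]; m=(c["image"][290:340,130:215].max(-1)<45)&(s[...,2]<.08)
p=c["image"][280:385,140:300]; cv2.imwrite("pics/t3.png",cv2.resize(p,None,fx=4,fy=4,interpolation=2))
print("dark",rect(s[m]),np.median(s[m],0), "expect latched",n2w([.02,.1626,.026]))
st=status.read_state(); w=viewer.capture("wrist"); cv2.imwrite("pics/w3.png",w["image"])
A=R.from_rotvec(st["ee_rot"]); T=w["T_tool_cam"]; P=cloud(w); V=A.apply((P.reshape(-1,3)@T[:3,:3].T+T[:3,3]))+st["tcp_pos"]
z=w["z_map"].ravel()>0; near=np.hypot(V[:,0]-.62,V[:,1]+.19)<.06
hsv=cv2.cvtColor(w["image"],cv2.COLOR_BGR2HSV).reshape(-1,3)
for n,a,b in(("lug",.05,.075),("base",.022,.075),("floor",-.01,.012)):
    k=z&near&(V[:,2]>a)&(V[:,2]<b); print(n,rect(V[k]),np.median(V[k],0)[2])
delta([.6203,-.1896,.20],np.radians(38.5))
E
```

```text
t: 8.57
tcp_pos: [0.4443, 0.0333, 0.2618]
ee_rot: [-1.579, -2.715, 0.001]
force: [0.6, 0.3, 0.2]
width: 0.0853
t: 9.57
tcp_pos: [0.5889, -0.1646, 0.2611]
ee_rot: [-1.371, -2.826, 0.001]
force: [0.4, -1.3, -0.2]
width: 0.0857
dark (array([492.3, 225.4]), array([31.4, 24.3]), 87.1, 11) [0.48470968 0.21060853 0.02491351] expect latched [0.49304582 0.22664388 0.026     ]
lug (array([ 619.3, -190.8]), array([15.9, 33.9]), 38.3, 991) 0.06476066141475134
base (array([ 619.4, -191.2]), array([69.9, 48.4]), 38.3, 4963) 0.033294500019876355
floor (array([ 620.1, -190. ]), array([119.5, 119.6]), 34.8, 7792) 0.0031433831186497008
t 9.68 j [-0.39  0.48  0.02  1.11 -0.    0.51] tcp [ 0.5879 -0.163   0.2614] F [-0.7  0.6 -0.5] w 0.0853
 rot [-0.01 -0.02 -0.05]  slide after rot [-1.02  0.22 -0.29]  now-axes [-1.02  0.22 -0.29]
 toolx,y in world [[-0.62, 0.78, 0.0], [0.78, 0.62, 0.0]]
```

View pics/t3.png

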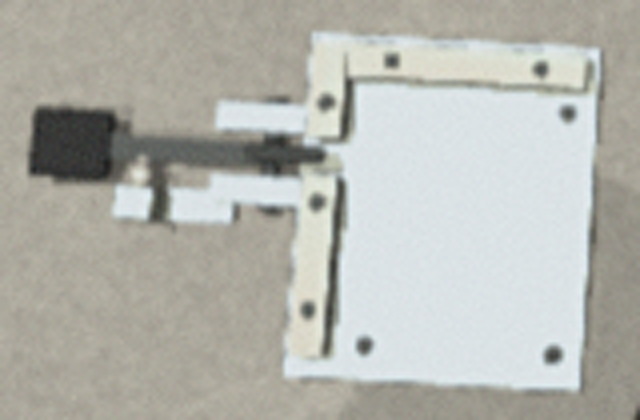

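View pics/w3.png

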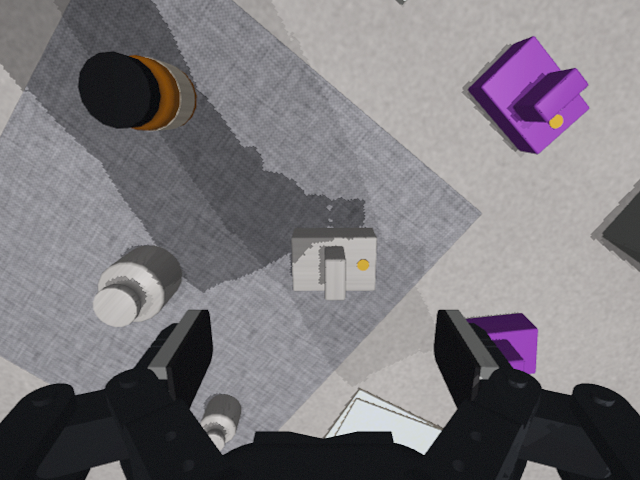

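The lever is latched: the pad is at about z 25 mm and the nose has drawn back into its notch. The wrist view shows the weight at (335,262) with its brass plug to the right. The lug at (619.5,-190.7) mm agrees with the top view to about 1 mm.

```bash
python3 -m crank '[{"slide":[-0.5,0.1,0.4],"rot":[0,0,0],"gripper":-1},{"slide":[-0.53,0.09,0.6],"rot":[0,0,0],"gripper":-1},{"slide":[0,0,0.6],"rot":[0,0,0],"gripper":-1},{"slide":[0,0,0.5],"rot":[0,0,0],"gripper":-1},{"slide":[0,0,0],"rot":[0,0,0],"gripper":-1},{"slide":[0,0,0],"rot":[0,0,0],"gripper":-1}]'
python3 - <<'E'
from h import *
delta([.6195,-.1907,.040],np.radians(38.3))
E
```

```text
t: 10.42
tcp_pos: [0.6201, -0.1905, 0.179]
ee_rot: [1.368, 2.827, 0.0]
force: [-0.8, 0.7, 0.7]
width: 0.0852
t 10.43 j [-0.41  0.61  0.01  0.98  0.    0.49] tcp [ 0.6201 -0.1905  0.179 ] F [-0.8  0.7  0.7] w 0.0852
 rot [0.01 0.01 0.01]  slide after rot [ 0.01 -0.02  1.65]  now-axes [ 0.01 -0.02  1.65]
 toolx,y in world [[-0.62, 0.78, 0.0], [0.78, 0.62, 0.0]]
```

```bash
python3 -m crank '[{"slide":[0,-0.02,0.5],"rot":[0,0,0],"gripper":-1},{"slide":[0,0,0.5],"rot":[0,0,0],"gripper":-1},{"slide":[0,0,0.4],"rot":[0,0,0],"gripper":-1},{"slide":[0,0,0.25],"rot":[0,0,0],"gripper":-1},{"slide":[0,0,0],"rot":[0,0,0],"gripper":1},{"slide":[0,0,0],"rot":[0,0,0],"gripper":1},{"slide":[0,0,0],"rot":[0,0,0],"gripper":1},{"slide":[0,0,0],"rot":[0,0,0],"gripper":1}]' 60
python3 -m crank '[{"slide":[0,0,0],"rot":[0,0,0],"gripper":1},{"slide":[0,0,0],"rot":[0,0,0],"gripper":1},{"slide":[0,0,0],"rot":[0,0,0],"gripper":1}]'
```

```text
t: 11.42
tcp_pos: [0.6201, -0.1914, 0.1126]
ee_rot: [1.369, 2.826, 0.001]
force: [1.4, -1.5, 2.1]
width: 0.0148
t: 11.8
tcp_pos: [0.6201, -0.1914, 0.1125]
ee_rot: [1.368, 2.826, 0.001]
force: [2.1, 1.7, 5.5]
width: 0.0151
```

```bash
python3 -m crank '[{"slide":[0,0,-0.2],"rot":[0,0,0],"gripper":1},{"slide":[0,0,-0.6],"rot":[0,0,0],"gripper":1},{"slide":[0,0,-0.8],"rot":[0,0,0],"gripper":1},{"slide":[0,0,-0.8],"rot":[0,0,1],"gripper":1},{"slide":[0,0,-0.4],"rot":[0,0,1],"gripper":1},{"slide":[0,0,0],"rot":[0,0,1],"gripper":1},{"slide":[0,0,0],"rot":[0,0,1],"gripper":1},{"slide":[0,0,0],"rot":[0,0,1],"gripper":1}]'
python3 -m crank '[{"slide":[0,0,0],"rot":[0,0,1],"gripper":1},{"slide":[0,0,0],"rot":[0,0,1],"gripper":1},{"slide":[0,0,0],"rot":[0,0,1],"gripper":1},{"slide":[0,0,0],"rot":[0,0,1],"gripper":1},{"slide":[0,0,0],"rot":[0,0,1],"gripper":1},{"slide":[0,0,0],"rot":[0,0,0.2],"gripper":1},{"slide":[0,0,0],"rot":[0,0,0],"gripper":1}]'
python3 - <<'E'
from h import *
# tip when weight underside on bed: grasp tip was .0395 over underside at ~.003
delta(n2w([.005,.008,.15]),YAW)
E
```

```text
t: 12.8
tcp_pos: [0.6182, -0.1912, 0.2228]
ee_rot: [-1.841, -2.542, 0.002]
force: [0.3, 0.4, -7.5]
width: 0.0149
t: 13.68
tcp_pos: [0.6189, -0.1913, 0.2234]
ee_rot: [-2.267, -2.173, 0.001]
force: [-0.4, -0.8, -7.0]
width: 0.0146
t 13.68 j [-0.41  0.57  0.08  1.07 -0.    1.2 ] tcp [ 0.6189 -0.1913  0.2234] F [-0.4 -0.8 -7. ] w 0.0146
 rot [-0.02 -0.01  0.03]  slide after rot [ 6.43 -3.98  0.01]  now-axes [ 6.44 -3.97  0.02]
 toolx,y in world [[0.04, 1.0, 0.0], [1.0, -0.04, 0.0]]
```

Holding about 0.7 kg, so the grasp is good. Next is the travel to a point above the open part of the bed.

```bash
python3 -m crank '[{"slide":[0.5,-0.3,0],"rot":[0,0,0],"gripper":1},{"slide":[0.9,-0.55,0],"rot":[0,0,0],"gripper":1},{"slide":[0.9,-0.55,0],"rot":[0,0,0],"gripper":1},{"slide":[0.9,-0.55,0],"rot":[0,0,0],"gripper":1},{"slide":[0.9,-0.55,0],"rot":[0,0,0],"gripper":1},{"slide":[0.9,-0.55,0],"rot":[0,0,0],"gripper":1},{"slide":[0.9,-0.55,0],"rot":[0,0,0],"gripper":1},{"slide":[0.5,-0.35,0],"rot":[0,0,0],"gripper":1}]'
python3 -m crank '[{"slide":[0.03,-0.02,0],"rot":[0,0,0],"gripper":1},{"slide":[0,0,0],"rot":[0,0,0],"gripper":1},{"slide":[0,0,0],"rot":[0,0,0],"gripper":1}]'
python3 - <<'E'
from h import *
from workcell import viewer,status
delta(n2w([.005,.008,.055]),YAW)
st=status.read_state(); w=viewer.capture("wrist"); cv2.imwrite("pics/w5.png",w["image"])
A=R.from_rotvec(st["ee_rot"]); T=w["T_tool_cam"]; V=(cloud(w).reshape(-1,3)@T[:3,:3].T+T[:3,3])
z=w["z_map"].ravel()>0
# weight in tool frame: base top plane near z_tool ~ .075-.085 within 60 mm
k=z&(np.abs(V[:,0])<.04)&(np.abs(V[:,1])<.05)&(V[:,2]>.07)&(V[:,2]<.090)
print("base top in tool mm",rect(V[k]),np.percentile(V[k],[5,50,95],axis=0).round(4).tolist())
E
```

```text
t: 14.68
tcp_pos: [0.4713, 0.0727, 0.224]
ee_rot: [-2.266, -2.175, 0.0]
force: [0.6, 0.1, -7.3]
width: 0.0143
t: 15.05
tcp_pos: [0.4724, 0.0718, 0.224]
ee_rot: [2.269, 2.172, 0.0]
force: [0.1, -0.0, -7.5]
width: 0.0147
t 15.05 j [-0.    0.27 -0.41  0.89 -0.    1.61] tcp [0.4724 0.0718 0.224 ] F [ 0.1 -0.  -7.5] w 0.0147
 rot [0.01 0.   0.01]  slide after rot [ 0.03 -0.03  2.4 ]  now-axes [ 0.03 -0.03  2.4 ]
 toolx,y in world [[0.04, 1.0, 0.0], [1.0, -0.04, 0.0]]
base top in tool mm (array([ 0.1, -0.2]), array([48.3, 70.3]), 0.0, 10369) [[-0.0137, -0.0327, 0.0782], [0.0135, -0.0001, 0.0795], [0.0237, 0.0323, 0.0856]]
```

View pics/w5.png

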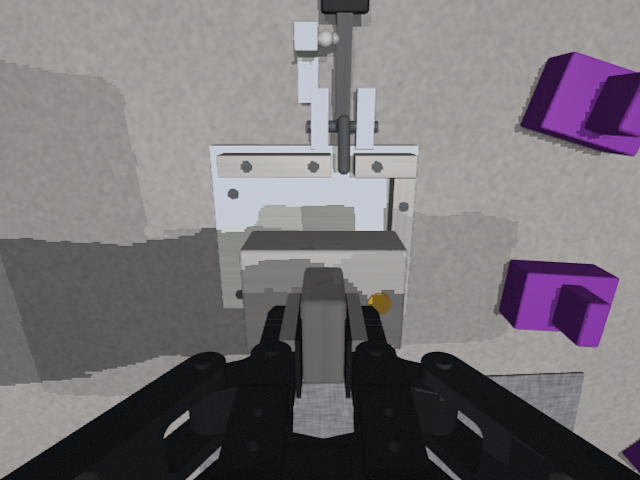

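```bash
python3 -m crank '[{"slide":[0,0,0.5],"rot":[0,0,0],"gripper":1},{"slide":[0,0,0.6],"rot":[0,0,0],"gripper":1},{"slide":[0,0,0.6],"rot":[0,0,0],"gripper":1},{"slide":[0,0,0.5],"rot":[0,0,0],"gripper":1},{"slide":[0,0,0.2],"rot":[0,0,0],"gripper":1},{"slide":[0,0,0],"rot":[0,0,0],"gripper":1},{"slide":[0,0,0],"rot":[0,0,0],"gripper":1}]'
python3 -m crank '[{"slide":[0,0,0.08],"rot":[0,0,0],"gripper":1},{"slide":[0,0,0],"rot":[0,0,0],"gripper":1}]'
python3 -m crank '[{"slide":[0,0,0.05],"rot":[0,0,0],"gripper":1},{"slide":[0,0,0],"rot":[0,0,0],"gripper":1}]'
```

```text
t: 15.98
tcp_pos: [0.4726, 0.0724, 0.1286]
ee_rot: [2.269, 2.172, 0.001]
force: [0.2, 0.0, -8.0]
width: 0.0147
t: 16.23
tcp_pos: [0.4719, 0.0725, 0.1248]
ee_rot: [2.269, 2.173, 0.0]
force: [-0.8, -0.2, -6.2]
width: 0.0148
t: 16.48
tcp_pos: [0.4718, 0.0725, 0.1226]
ee_rot: [-2.269, -2.173, 0.0]
force: [-1.4, 0.4, -7.8]
width: 0.0149
```

```bash
python3 -m crank '[{"slide":[0,0,0.03],"rot":[0,0,0],"gripper":1},{"slide":[0,0,0],"rot":[0,0,0],"gripper":1}]'
python3 -m crank '[{"slide":[0,0,0.03],"rot":[0,0,0],"gripper":1},{"slide":[0,0,0],"rot":[0,0,0],"gripper":1}]'
python3 -c "
from h import *
delta(n2w([.02,.021,.0475]),YAW)"
```

```text
t: 16.73
tcp_pos: [0.472, 0.0725, 0.1216]
ee_rot: [2.269, 2.173, 0.0]
force: [0.8, 0.6, -6.8]
width: 0.0144
t: 16.98
tcp_pos: [0.4721, 0.0725, 0.1214]
ee_rot: [2.269, 2.172, 0.001]
force: [-4.6, -0.0, 12.0]
width: 0.0148
t 16.98 j [-0.    0.39 -0.55  0.63 -0.    1.61] tcp [0.4721 0.0725 0.1214] F [-4.6 -0.  12. ] w 0.0148
 rot [0.01 0.   0.02]  slide after rot [0.33 0.35 0.02]  now-axes [0.33 0.35 0.02]
 toolx,y in world [[0.04, 1.0, 0.0], [1.0, -0.04, 0.0]]
```

```bash
python3 -m crank '[{"slide":[0.1,0.1,-0.015],"rot":[0,0,0],"gripper":1},{"slide":[0.1,0.1,0],"rot":[0,0,0],"gripper":1},{"slide":[0.1,0.08,0],"rot":[0,0,0],"gripper":1},{"slide":[0,0,0],"rot":[0,0,0],"gripper":1},{"slide":[0,0,0],"rot":[0,0,0],"gripper":1}]'
python3 -m crank '[{"slide":[0.03,0,0],"rot":[0,0,0],"gripper":1},{"slide":[0,0,0],"rot":[0,0,0],"gripper":1}]'
python3 -m crank '[{"slide":[0.03,0,0],"rot":[0,0,0],"gripper":1},{"slide":[0,0,0],"rot":[0,0,0],"gripper":1}]'
python3 -c "
from h import *
delta(n2w([.02,.021,.0475]),YAW)"
```

```text
t: 17.6
tcp_pos: [0.483, 0.0831, 0.1215]
ee_rot: [2.269, 2.172, -0.004]
force: [-5.3, -4.6, 8.0]
width: 0.0142
t: 17.85
tcp_pos: [0.4832, 0.0839, 0.1215]
ee_rot: [2.268, 2.171, -0.004]
force: [-4.9, -7.9, 6.6]
width: 0.0144
t: 18.1
tcp_pos: [0.4833, 0.0843, 0.1216]
ee_rot: [2.268, 2.169, -0.007]
force: [-6.2, -13.4, 9.6]
width: 0.0149
t 18.1 j [ 0.03  0.42 -0.51  0.65 -0.01  1.64] tcp [0.4833 0.0843 0.1216] F [ -6.2 -13.4   9.6] w 0.0149
 rot [-0.01  0.08  0.  ]  slide after rot [0.03 0.09 0.03]  now-axes [0.03 0.09 0.03]
 toolx,y in world [[0.04, 1.0, 0.0], [1.0, -0.04, 0.0]]
```

```bash
python3 -m crank '[{"slide":[0,0.05,-0.01],"rot":[0,0,0],"gripper":1},{"slide":[0,0,0],"rot":[0,0,0],"gripper":1}]'
python3 -m crank '[{"slide":[0,0.04,0],"rot":[0,0,0],"gripper":1},{"slide":[0,0,0],"rot":[0,0,0],"gripper":1}]'
python3 -m crank '[{"slide":[0,0.03,0],"rot":[0,0,0],"gripper":1},{"slide":[0,0,0],"rot":[0,0,0],"gripper":1}]'
python3 -m crank '[{"slide":[0,0.02,0],"rot":[0,0,0],"gripper":1},{"slide":[0,0,0],"rot":[0,0,0],"gripper":1}]'
python3 -c "
from h import *
delta(n2w([.02,.021,.0475]),YAW)"
```

```text
t: 18.35
tcp_pos: [0.4836, 0.0842, 0.1216]
ee_rot: [2.27, 2.171, -0.01]
force: [-11.0, -11.6, 11.7]
width: 0.0147
t: 18.6
tcp_pos: [0.4839, 0.0842, 0.1216]
ee_rot: [-2.27, -2.171, 0.013]
force: [-17.8, -13.4, 19.1]
width: 0.015
t: 18.85
tcp_pos: [0.4841, 0.0842, 0.1216]
ee_rot: [-2.269, -2.17, 0.015]
force: [-21.3, -12.2, 23.8]
width: 0.0146
t: 19.1
tcp_pos: [0.4843, 0.0842, 0.1216]
ee_rot: [-2.268, -2.17, 0.017]
force: [-23.4, -13.5, 28.2]
width: 0.0148
t 19.1 j [ 0.03  0.42 -0.5   0.66 -0.01  1.64] tcp [0.4843 0.0842 0.1216] F [-23.4 -13.5  28.2] w 0.0148
 rot [-0.13  0.08  0.  ]  slide after rot [0.03 0.06 0.03]  now-axes [0.03 0.06 0.03]
 toolx,y in world [[0.04, 1.0, 0.0], [1.0, -0.04, 0.0]]
```

Run:
```python
from h import *
from workcell import viewer,status
st=status.read_state(); w=viewer.capture("wrist"); np.savez("w6.npz",**w); cv2.imwrite("pics/w6.png",w["image"])
t=viewer.capture("top"); cv2.imwrite("pics/t6.png",t["image"])
A=R.from_rotvec(st["ee_rot"]); T=w["T_tool_cam"]; V=A.apply(cloud(w)@T[:3,:3].T.reshape(3,3)+T[:3,3]).reshape(480,640,3) if 0 else None
P=cloud(w).reshape(-1,3)@T[:3,:3].T+T[:3,3]; V=A.apply(P)+st["tcp_pos"]
N=NR.inv().apply(V-NO)
z=w["z_map"].ravel()>0
k=z&(np.abs(N[:,0])<.1)&(np.abs(N[:,1])<.08)&(N[:,2]<.1)
h=lambda a,lo,hi:(N[:,a]>lo)&(N[:,a]<hi)
for lo,hi in((.026,.037),(.037,.05)):
    q=k&h(2,lo,hi); print(lo,q.sum(),np.percentile(N[q],[1,50,99],axis=0).round(4).tolist())
# weight top ~z .042 ; fence top .032
b=k&h(2,.038,.048)&h(0,-.03,.07)&h(1,-.01,.044); print("weight top",rect(N[b]),"z",np.median(N[b][:,2]))
f=k&h(2,.026,.037)&h(0,.045,.08)&h(1,-.06,.03); print("end fence x range",np.percentile(N[f][:,0],[1,5,50,99]) if f.sum() else 0,f.sum())
g=k&h(2,.026,.037)&h(0,-.05,.0)&h(1,.035,.07); print("side fence y",np.percentile(N[g][:,1],[1,5,50,99]) if g.sum() else 0,g.sum())
```

```text
0.026 14972 [[-0.0634, -0.0134, 0.0268], [0.0298, 0.0478, 0.032], [0.0687, 0.0768, 0.0364]]
0.037 10946 [[-0.0178, -0.0008, 0.0374], [0.0187, 0.034, 0.0421], [0.0508, 0.0726, 0.0472]]
weight top (array([16.5, 19.5]), array([48.3, 70.7]), 89.7, 9410) z 0.042140912977045884
end fence x range [0.05424884 0.05445387 0.06104565 0.06903663] 2965
side fence y [0.04274664 0.04332695 0.05115961 0.05808453] 4322
```

View pics/w6.png

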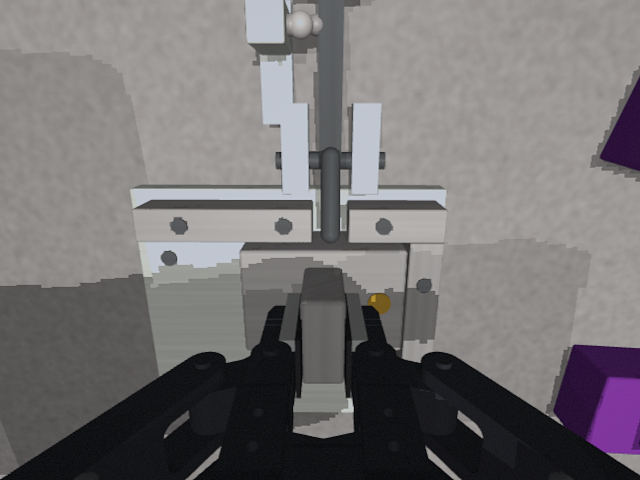

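The view shows the weight touching the side fence, with about 2 mm still open to the end fence at (405,290). Bed friction is holding it, since there is 28 N downward. I'll take off some of the down force and push on.

```bash
python3 -m crank '[{"slide":[0,0,-0.02],"rot":[0,0,0],"gripper":1},{"slide":[0,0,0],"rot":[0,0,0],"gripper":1}]'
python3 -m crank '[{"slide":[-0.02,0,-0.02],"rot":[0,0,0],"gripper":1},{"slide":[0,0,0],"rot":[0,0,0],"gripper":1}]'
python3 -m crank '[{"slide":[0,0,-0.02],"rot":[0,0,0],"gripper":1},{"slide":[0,0,0],"rot":[0,0,0],"gripper":1}]'
python3 -c "
from h import *
delta(n2w([.02,.021,.0475]),YAW)"
```

```text
t: 19.45
tcp_pos: [0.4844, 0.0842, 0.1217]
ee_rot: [-2.268, -2.17, 0.017]
force: [-19.3, -12.0, 16.9]
width: 0.0148
t: 19.7
tcp_pos: [0.4868, 0.084, 0.1222]
ee_rot: [-2.269, -2.171, 0.01]
force: [-7.7, -7.2, -2.2]
width: 0.0148
t: 19.95
tcp_pos: [0.4868, 0.084, 0.1225]
ee_rot: [-2.269, -2.171, 0.01]
force: [-6.1, -7.6, -9.9]
width: 0.0147
t 19.95 j [ 0.02  0.42 -0.5   0.66 -0.    1.64] tcp [0.4868 0.084  0.1225] F [-6.1 -7.6 -9.9] w 0.0147
 rot [-0.08  0.05  0.01]  slide after rot [ 0.03 -0.    0.05]  now-axes [ 0.03 -0.    0.05]
 toolx,y in world [[0.04, 1.0, 0.0], [1.0, -0.04, 0.0]]
```

```bash
python3 -m crank '[{"slide":[0,0.03,0.02],"rot":[0,0,0],"gripper":1},{"slide":[0,0,0],"rot":[0,0,0],"gripper":1}]'
python3 -m crank '[{"slide":[0.03,0.02,0],"rot":[0,0,0],"gripper":1},{"slide":[0,0,0],"rot":[0,0,0],"gripper":1}]'
python3 -m crank '[{"slide":[0,0,0],"rot":[0,0,0],"gripper":1},{"slide":[0,0,0],"rot":[0,0,0],"gripper":1},{"slide":[0,0,0],"rot":[0,0,0],"gripper":1}]'
cat > chk.py <<'E'
from h import *
from workcell import viewer,status
st=status.read_state(); w=viewer.capture("wrist"); cv2.imwrite("pics/w7.png",w["image"])
A=R.from_rotvec(st["ee_rot"]); T=w["T_tool_cam"]
P=cloud(w).reshape(-1,3)@T[:3,:3].T+T[:3,3]; N=NR.inv().apply(A.apply(P)+st["tcp_pos"]-NO)
k=(w["z_map"].ravel()>0); h=lambda a,lo,hi:(N[:,a]>lo)&(N[:,a]<hi)
b=k&h(2,.038,.048)&h(0,-.03,.07)&h(1,-.01,.044); print("weight top",rect(N[b]),"z",np.median(N[b][:,2]))
c=b&h(2,.04,.045); a=np.linalg.lstsq(np.c_[N[c][:,:2],np.ones(c.sum())],N[c][:,2],rcond=None)[0]; print("tilt",a[:2])
f=k&h(2,.026,.037)&h(0,.045,.08)&h(1,-.06,.03); print("end fence x",np.percentile(N[f][:,0],[1,5]))
g=k&h(2,.026,.037)&h(0,-.05,.0)&h(1,.035,.07); print("side fence y",np.percentile(N[g][:,1],[1,5]))
delta(n2w([.02,.021,.0475]),YAW)
E
python3 chk.py
```

```text
t: 20.2
tcp_pos: [0.487, 0.0839, 0.1221]
ee_rot: [-2.268, -2.17, 0.012]
force: [-11.5, -7.2, 1.7]
width: 0.0149
t: 20.45
tcp_pos: [0.4872, 0.0842, 0.1221]
ee_rot: [-2.269, -2.17, 0.016]
force: [-14.1, -13.1, 7.7]
width: 0.015
t: 20.82
tcp_pos: [0.4872, 0.0842, 0.1221]
ee_rot: [-2.269, -2.17, 0.016]
force: [-15.6, -13.4, 6.3]
width: 0.0149
weight top (array([19.4, 19.4]), array([48.4, 70.5]), 89.9, 9430) z 0.04257076677475794
tilt [-0.00502425 -0.01694508]
end fence x [0.05641786 0.05701435]
side fence y [0.04284165 0.04350772]
t 20.88 j [ 0.03  0.42 -0.49  0.66 -0.01  1.64] tcp [0.4872 0.0842 0.1221] F [-15.  -12.5   6.1] w 0.0149
 rot [-0.12  0.09 -0.  ]  slide after rot [ 0.02 -0.01  0.04]  now-axes [ 0.02 -0.01  0.04]
 toolx,y in world [[0.04, 1.0, 0.0], [1.0, -0.04, 0.0]]
```

```bash
python3 -m crank '[{"slide":[0,0,-0.03],"rot":[0,0,0],"gripper":1},{"slide":[0,0,0],"rot":[0,0,0],"gripper":1},{"slide":[0,0,0],"rot":[0,0,0],"gripper":1}]'
python3 -m crank '[{"slide":[0,0.04,-0.02],"rot":[0,0,0],"gripper":1},{"slide":[0,0,0],"rot":[0,0,0],"gripper":1},{"slide":[0,0,0],"rot":[0,0,0],"gripper":1}]'
python3 -m crank '[{"slide":[0.02,0,0.02],"rot":[0,0,0],"gripper":1},{"slide":[0,0,0],"rot":[0,0,0],"gripper":1},{"slide":[0,0,0],"rot":[0,0,0],"gripper":1}]'
python3 chk.py
```

```text
t: 21.25
tcp_pos: [0.4872, 0.0844, 0.1224]
ee_rot: [-2.269, -2.17, 0.016]
force: [-9.2, -11.2, -9.0]
width: 0.015
t: 21.62
tcp_pos: [0.4875, 0.0844, 0.1226]
ee_rot: [-2.267, -2.169, 0.019]
force: [-12.1, -11.4, -11.6]
width: 0.0148
t: 22.0
tcp_pos: [0.4875, 0.0845, 0.1225]
ee_rot: [-2.269, -2.169, 0.021]
force: [-15.5, -15.8, 0.1]
width: 0.0147
weight top (array([19.6, 19.8]), array([70.3, 48.3]), 0.1, 9407) z 0.04285117485548394
tilt [-0.01057238 -0.02183151]
end fence x [0.05647897 0.05709257]
side fence y [0.04291216 0.04354505]
t 22.05 j [ 0.03  0.43 -0.49  0.67 -0.01  1.64] tcp [0.4875 0.0845 0.1225] F [-16.6 -15.6   1.3] w 0.0148
 rot [-0.16  0.11 -0.  ]  slide after rot [ 0.02 -0.02  0.05]  now-axes [ 0.02 -0.02  0.05]
 toolx,y in world [[0.04, 1.0, 0.0], [1.0, -0.04, 0.0]]
```

Run:
```python
from h import *
from workcell import viewer,status
c=viewer.capture("scene");W=world(c);cv2.imwrite("pics/s8.png",cv2.resize(c["image"][150:310,280:520],None,fx=3,fy=3,interpolation=2))
N=NR.inv().apply(W.reshape(-1,3)-NO).reshape(W.shape)
m=(c["image"].max(-1)<60)&(abs(N[...,0]-.02)<.03)&(abs(N[...,1]-.16)<.03)&(N[...,2]>.012)&(N[...,2]<.09)
print(m.sum(),"pad nest pts",np.percentile(N[m],[5,50,95],axis=0).round(4).tolist(),"latched expects (20,162.6,26) top centre")
s=status.read_state();print(s["t"],s["force"],abs(s["qvel"]).max())
```

```text
145 pad nest pts [[0.0105, 0.1468, 0.0221], [0.0244, 0.1602, 0.0262], [0.0358, 0.1741, 0.0295]] latched expects (20,162.6,26) top centre
22.1 [-15.71520311 -16.14679423   0.54739283] 0.002069492049518482
```

View pics/s8.png

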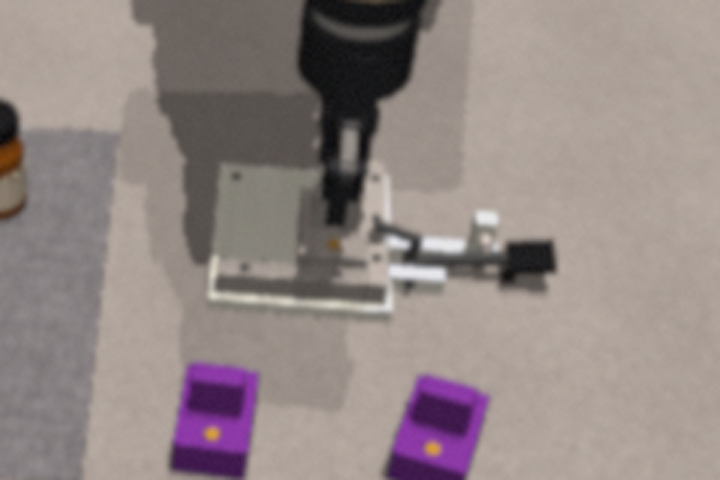

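The pad is still down at (530,257), at about z 26 mm. The weight sits in the corner and the forces are steady, so I'm handing in.

```bash
python3 -c "
from workcell import job,status
print(job.finish_job()); print(status.read_state()['force'])"
```

```text
the job is handed in; nothing more can be done
None
the job is handed in; nothing more can be done
```

I latched the lever with the closed fingertips and let go. Then I gripped the steel weight by its lug, set it on the bed and pushed it into the corner. I handed the job in at about 22 s while still pressing.

- **Lever:** the last scene view put the pad at about 26 mm, which is its latched height.
- **Weight position:** its centre measured at nest (19.6, 19.8) mm, against a seated place of (20, 21). It was square to about 0.1°. The fitted tilt was about 0.024 rad, below the 0.06 limit.
- **Push:** the tool read a steady 16 N towards each fence. The x push stayed at 12 N when I took the weight's load off the bed, so it is fence contact and not bed friction.
- **Early stall:** the first push in x stuck on bed friction about 2.5 mm short. It slid home once I eased the down force.
- **Disagreement:** the wrist camera showed the edge of the end fence at 56.4 mm, not 55. I put that down to the weight's top hiding part of the fence, but could not confirm the closed gap directly. The measured y is also 1.2 mm off the seated place, within the stated camera error.
- **Bystanders:** I never went near the round weights, the jar or the purple look-alikes. I did not measure their positions again at the end.

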